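# Pack the sample carry box and bolt its lid

## Task

Pack the red-capped white bottle and the grey weight case side by side into the white carry box, each set down gently (not dropped) and standing upright on the box's floor. Then swing the blue lid fully shut and, once it is shut, slide the bolt by its red knob all the way home through the keeper on the lid. Leave the scale, the tube rack and the amber jar where they are.

Things in the scene. Friction and masses are not known exactly. Their poses are not given: they have to be found in the camera images.
- carrier: White open carry box, fixed; origin at the centre of its underside, z up. Outer 114 (x) by 132 (y) by 90 high, walls and floor 5 thick, inside 104 by 122 by 85 deep. Blue lid hinged along its +y rim. Outside its -y wall a ledge (x -71 to 19, y -66 to -106, top z 94) carries a bolt sliding along x between two dark guide blocks (at x -65 and 12, to z 112). Yaw within about 0.3 rad.
- lid (a joint): Angle of the blue lid, rad: 0 = shut, flat on the box; 1.65 to 1.95 at the start (open, leaning away from the box). Stiff: it stays where left. Hinge line parallel to the box's x. Panel 118 (along the hinge) by 132 by 6 thick; a tongue at box x 25 to 51 reaches 178 from the hinge and carries the keeper. Push its outer face over to shut it.
- lid_hinge (a point): Middle of the lid's hinge line, level with the box rim, at x 0, y 70, z 90 in the box's frame. The point turns with the lid: its -y axis runs along the lid to the free edge, its z axis is the normal of the outer face (up when shut).
- lid_edge (a point): Middle of the lid's free edge, on its outer face, 136 from the hinge line.
- keeper (a point): Centre of the keeper, a steel loop (16 long, 15 by 15 opening) on the outer face of the lid's tongue, 156 from the hinge line. With the lid shut it lies at x 38, y -86, z 103 in the box's frame, in line with the bolt.
- bolt (a joint): Slide of the steel bolt along the box's +x, m: 0 = fully drawn back, 0.042 = fully home (its stop), its end then 12 mm through the keeper; 0 to 0.006 at the start. Needs about 3 N.
- bolt_knob (a point): Centre of the top of the bolt's upright red knob, a post 14 in diameter standing on the bolt; top at z 149 in the box's frame, post free from z 112 up. At x = -40 + slide, y = -86 in the box's frame.
- bottle: Loose white round bottle with red cap, about 120 g: body 50 in diameter and 36 high, then a sloping shoulder; the red cap is 29 in diameter from z 46 to 74 (top). Origin at the centre of its underside, z up.
- weights: Loose grey weight case, about 300 g: 40 (x) by 96 (y) by 44 high, with a black upright grip block in the middle of its top, 16 (x) by 30 (y), from z 44 to 74. Origin at the centre of its underside, z up. It fits beside the bottle only with its long side along the box's y.
- scale: Bystander: flat grey digital scale, 130 by 110 by 25 high, loose; origin at the centre of its underside.
- rack: Bystander: white test-tube rack, 90 (x) by 194 (y), 94 high with its tubes, loose; origin at the centre of its underside.
- jar: Bystander: amber jar with white cap, 48 in diameter, 85 high, loose; origin at the centre of its underside.
Things that resemble listed ones, but are neither listed nor needed, are in the scene too. Leave any turquoise look-alike of the carrier alone. What is shaped like the bottle but green is not meant.

How it is judged:
By the outcome, as a careful person would: the job done as asked, in the order asked, and still so for the second after the job is handed in, with the robot touching nothing.
It also fails if it takes over 72 s, if anything falls off the work surface, if the arm or the gripper's body presses on something with over 40 N, if the wrist force passes 120 N, or if a joint passes its speed limit or range.

## Robot

A 7-joint arm with a two-finger parallel gripper is mounted at the origin on the work surface. World frame = base frame: x ahead of the robot, y to its left, z up, the work surface at z = 0. Lengths are in m, angles in degrees, forces in N, time in s.
With the tool pointing down it reaches from about 0.425 to 0.875 m from the base axis. Payload 4.7 kg.
Tool frame: the origin (TCP) lies at the very end of the fingers, on their centre line; the grasp point (between the pads) lies 19 mm behind it; z points along the fingers, y is the line along which they close (so a half turn about z gives the same grasp; the last joint's range is limited). The gripper opens to 87 mm and grips with 3 to 60 N. Pads are 19 mm wide; open, the fingers measure 117 mm over their backs; the gripper's body (75 mm by 190 mm) begins 51 mm behind the grasp point.
Start: joints at [65.781, 18.392, -4.016, 83.108, 1.295, 78.541, -3.26], TCP at [0.275, -0.589, 0.223] pointing down, gripper open.
Joint ranges: [-163.93, 163.93], [-17.29, 119.83], [-79.2, 71.16], [3.27, 140.29], [-89.18, 269.18], [5.43, 117.66], [-154.24, 154.24]. Speed limits (degrees/s): [147.25, 147.25, 180, 180, 180, 180, 180].

## Interface

Orientations are given as [roll, pitch, yaw] about the fixed x, y, z axes, in that order (R = Rz(yaw) Ry(pitch) Rx(roll)).
In Python, from cell import get_obs, cams, ticket, finder gives the robot as it stands.
- The arm moves only by the shell command python3 -m creep 'ROWS' [FORCE]. ROWS is text: rows parted by semicolons, each of 5 numbers parted by spaces: the shift along the world's x, y, z in m, then the turn about the world's z in degrees, then the finger opening in m, from 0 to 0.087. A call has 1 to 8 rows; each row shifts and turns the commanded pose from where the row before left it; what a row does not reach is not made up. A row lasts 1/8 s, in which the tool goes at most 62.5 mm and 10.7 degrees, less where a joint would pass 70% of its speed; a pose out of reach is approached as far as the arm can. A call with a gripper value outside its range is refused whole. The fingers move at their own pace and stop on an object; FORCE is the grip in N (left out, the last holds). Time passes only in rows, so rows that do not move let the fingers close. It gives the time, the measured TCP pose, the force, the opening and the grip force at its end, in the units of the state.
- get_obs(): the state, without advancing time (a new reading comes with each control period).
- cams.read_camera(name): name is "scene" or "side" or "wrist"; returns the picture (480x640x3 uint8, red, green, blue); there is no depth.
- cams.calibration(name): a dict with "fx", "fy", "cx", "cy" (pixels), "extrinsics" (4x4, takes a point from world to camera coordinates). Camera axes: x right, y down, z forward; pixel columns grow to the right and rows downward; lengths in m; the calibration is good to about 2 mm. A picture is of the moment at which its call begins: read the wrist's pose just before it. calibration takes no time and is no camera call; for the wrist camera it gives the pose at the moment of the call.
- ticket.sign_off(): hands the job in; it is judged then, once.
Trained networks look in the newest picture that a camera, given by its name, has taken for a name from the list of things; names that differ only in an ending like _2 or _b are one class to them, and where a whole thing is asked for, a point or a joint stands for the part that bears it (a point fixed in the world has none). Each returns a list of dicts, best first, with "p" (0 to 1); they miss things now and then, are a little off and sometimes report something else, mostly with a low value. They report only what shows in the picture. A call takes as long as a camera call. They do not tell look-alikes from the thing itself.
- finder.masks_of(name, camera): "mask" (480x640 bool, what is visible of it) and "xy" ([column, row] in pixels, amid what is visible of it).
- finder.tip_of(name, camera): "xy" ([column, row] in pixels: a listed point, or the origin of a listed thing).
The state is a dict: "time_s": time; "qpos": joint angles; "joint_velocities": joint speeds; "effort": joint torques, N m; "tool_pos": TCP position; "tool_rot": TCP orientation; "force": force on the tool from outside, world axes, zero at the start; "wrist_torque": the same for the moment, N m; "grip_width": finger opening in m; "grasp_force": force on a finger pad.
Only numpy, scipy, OpenCV 4.12 (cv2) and the standard library are available. Lean on these libraries where they do the work, as an engineer would, in place of code of your own. Each camera call takes 0.05 s, during which the arm holds its last target. There are 200 camera calls.

## Working session

There is one attempt and no reset: what is moved stays moved. The work goes in short steps, Python scripts to look and compute and a shell command to move; the robot and the scene stay as the last step left them, time stands still between calls to the robot, and variables do not carry over. Pictures are saved under pics/ and viewed, at most 10 in all, crops included, and the job is handed in when it is done.

```bash
ls; mkdir -p pics; python3 - <<'E'
from cell import get_obs,cams,finder
import cv2,numpy as np
o=get_obs();print(o['time_s'],o['tool_pos'],o['tool_rot'])
ims=[]
for c in ['scene','side']:
    im=cams.read_camera(c);cv2.imwrite(f'pics/{c}0.png',im[:,:,::-1])
    k=cams.calibration(c);E=np.array(k['extrinsics']);print(c,k['fx'],k['cx'],k['cy'],(-E[:3,:3].T@E[:3,3]).round(3))
    for n in ['carrier','lid_hinge','lid_edge','keeper','bolt_knob','bottle','weights','scale','rack','jar']:
        print(n,[(round(d['p'],2),np.round(d['xy']).tolist()) for d in finder.tip_of(n,c)][:3])
E
```

```text
pics
0.0 [ 0.27467389 -0.58850418  0.22146539] [-1.79891409e+02  6.68582630e-03  2.50253134e+01]
scene 466.9821086053264 312.3658814446012 240.22973702377797 [1.273 0.554 1.022]
carrier [(0.76, [339.0, 289.0]), (0.55, [350.0, 222.0]), (0.23, [271.0, 317.0])]
lid_hinge [(0.83, [373.0, 215.0]), (0.75, [360.0, 280.0])]
lid_edge [(0.89, [376.0, 249.0])]
keeper [(0.72, [371.0, 259.0]), (0.68, [326.0, 191.0])]
bolt_knob [(0.46, [338.0, 169.0]), (0.42, [332.0, 229.0])]
bottle [(0.65, [478.0, 311.0]), (0.62, [251.0, 225.0])]
weights [(0.72, [282.0, 207.0])]
scale [(0.95, [479.0, 310.0])]
rack [(0.88, [276.0, 318.0])]
jar [(0.63, [216.0, 206.0]), (0.42, [282.0, 207.0])]
side 624.2218499031395 315.18535884662316 243.36618140390073 [ 0.367 -1.187  1.107]
carrier [(0.95, [308.0, 242.0]), (0.69, [232.0, 296.0])]
lid_hinge [(0.59, [222.0, 249.0]), (0.58, [304.0, 199.0])]
lid_edge [(0.76, [231.0, 287.0]), (0.69, [304.0, 150.0])]
keeper [(0.94, [317.0, 144.0]), (0.63, [311.0, 241.0]), (0.59, [250.0, 285.0])]
bolt_knob [(0.76, [210.0, 273.0]), (0.72, [293.0, 221.0])]
bottle [(0.88, [303.0, 317.0]), (0.84, [342.0, 340.0])]
weights [(0.78, [284.0, 349.0])]
scale [(0.95, [232.0, 184.0])]
rack [(0.77, [387.0, 244.0])]
jar [(0.62, [364.0, 401.0])]
```

View pics/scene0.png

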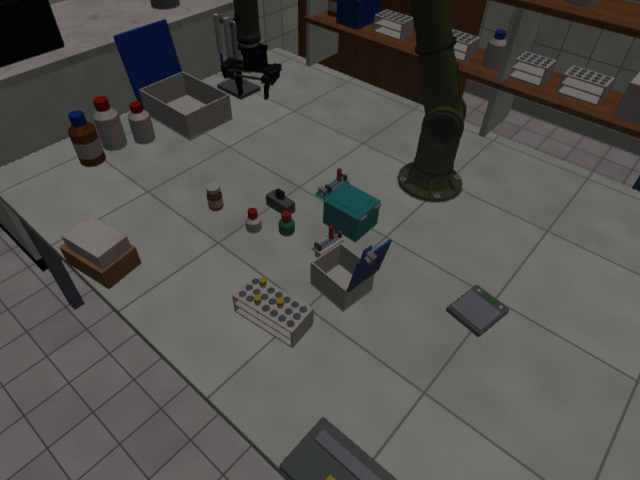

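View pics/side0.png

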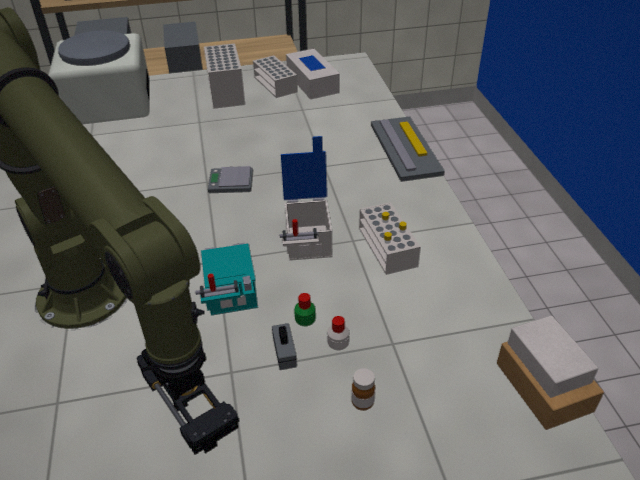

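The side view shows the white carrier at (308,242), with its lid open towards the back. The weight case is at (284,349), the white bottle at (339,335), and the green one at (305,310). The turquoise decoy is at (230,280). The scene view agrees: carrier (340,280), case (282,203), white bottle (253,222), rack (273,310).

```bash
cat > h.py <<'E'
from cell import get_obs,cams,finder
import cv2,numpy as np
from scipy.optimize import least_squares
from scipy.spatial.transform import Rotation as R
def proj(P,k):
    E=np.array(k['extrinsics']);p=np.atleast_2d(P)@E[:3,:3].T+E[:3,3]
    return np.c_[k['fx']*p[:,0]/p[:,2]+k['cx'],k['fy']*p[:,1]/p[:,2]+k['cy']]
def ray(xy,k,z):
    E=np.array(k['extrinsics']);c=-E[:3,:3].T@E[:3,3]
    d=E[:3,:3].T@np.array([(xy[0]-k['cx'])/k['fx'],(xy[1]-k['cy'])/k['fy'],1]);return c+d*(z-c[2])/d[2]
def carr(v):
    x,y,yaw,th,s=v;c,q=np.cos(th),np.sin(th)
    def L(r,n,xx=0): return [xx,.070-r*c-n*q*-1*0+n*q*0 + n*q*0 - 0,0] 
    # lid local: -y axis along lid, z normal; rotate about x by -th (opens up)
    Rl=R.from_rotvec([-th,0,0]).as_matrix();h=np.array([0,.07,.09])
    lp=lambda p:h+Rl@np.array(p)
    P=dict(carrier=[0,0,0],lid_hinge=h,lid_edge=lp([0,-.136,.006]),keeper=lp([.038,-.156,.013]),bolt_knob=[-.04+s,-.086,.149])
    Rz=R.from_euler('z',yaw).as_matrix()
    return {n:Rz@np.array(p)+[x,y,0] for n,p in P.items()}
def boxpts(x,y,yaw):
    Q=lambda a,b,z0,z1:[[i*a/2,j*b/2,z] for i in(-1,1) for j in(-1,1) for z in(z0,z1)]
    f=lambda p:np.array(p)@R.from_euler('z',yaw).as_matrix().T+[x,y,0]
    return f(Q(.04,.096,0,.044)),f(Q(.016,.03,.044,.074))
E
python3 - <<'E'
from h import *
from scipy.optimize import minimize
K={c:cams.calibration(c) for c in['scene','side']}
for c in K: cams.read_camera(c)
obs={}
M={}
for c in K:
    for n in ['carrier','lid_hinge','lid_edge','keeper','bolt_knob']:
        obs[n,c]=[d['xy'] for d in finder.tip_of(n,c)]
    M[c]=finder.masks_of('weights',c)
    print(c,'w',[(d['p'],d['mask'].sum(),d['xy']) for d in M[c]])
    for n in('bottle','jar','rack','scale'):
        print(c,n,[(round(d['p'],2),ray(d['xy'],K[c],0).round(3)[:2]) for d in finder.tip_of(n,c)])
    print('wt',[(ray(d['xy'],K[c],0).round(3)[:2]) for d in finder.tip_of('weights',c)])
x0=ray(obs['carrier','side'][0],K['side'],0);print(x0)
def res(v):
    P=carr(v);r=[]
    for (n,c),L in obs.items():
        if L:
            p=proj(P[n],K[c])[0];d=min((p-np.array(q) for q in L),key=lambda e:np.hypot(*e))
            r+=list(d) 
    return r
best=min((least_squares(res,[x0[0],x0[1],yw,1.8,.003],loss='soft_l1',f_scale=2) for yw in(-.25,0,.25)),key=lambda s:s.cost)
print('carrier',best.x.round(4));r=np.array(res(best.x)).reshape(-1,2)
for k,e in zip([k for k in obs if obs[k]],r):print(k,e.round(1))
E
```

```text
scene w [(0.78, np.int64(463), [279.5, 200.8]), (0.29, np.int64(105), [329.5, 237.3])]
scene bottle [(0.82, array([ 0.584, -0.286])), (0.64, array([ 0.514, -0.214]))]
scene jar [(0.77, array([ 0.596, -0.452]))]
scene rack [(0.82, array([0.791, 0.006]))]
scene scale [(0.93, array([0.407, 0.408])), (0.56, array([ 0.459, -0.291]))]
wt [array([ 0.456, -0.291]), array([0.396, 0.398])]
side w [(0.83, np.int64(878), [283.0, 347.1])]
side bottle [(0.9, array([ 0.522, -0.198])), (0.77, array([ 0.588, -0.294]))]
side jar [(0.92, array([ 0.599, -0.457]))]
side rack [(0.91, array([ 0.794, -0.002]))]
side scale [(0.9, array([0.405, 0.391]))]
wt [array([ 0.456, -0.285])]
[ 0.36199814 -0.08175434  0.        ]
carrier [ 0.3632 -0.0742  0.0151 -0.046  -0.0045]
('carrier', 'scene') [-2.7  0.1]
('lid_hinge', 'scene') [-1.1  0.1]
('lid_edge', 'scene') [1.4 2.6]
('keeper', 'scene') [-3.   0.1]
('bolt_knob', 'scene') [ 0.7 -1. ]
('carrier', 'side') [ 0.2 -2.2]
('lid_hinge', 'side') [-1.2  3.1]
('lid_edge', 'side') [-0.4 -0.6]
('keeper', 'side') [-1.2 -0.6]
('bolt_knob', 'side') [ 0.5 -0.2]
```

That fit locked onto the decoy, so I'll start it from the white carrier and fit the case's yaw as well.

```bash
cat > fit.py <<'E'
from h import *
from scipy.optimize import minimize
K={c:cams.calibration(c) for c in['scene','side']}
N=['carrier','lid_hinge','lid_edge','keeper','bolt_knob']
def fitcar(x0):
    obs={(n,c):[d['xy'] for d in finder.tip_of(n,c)] for c in K for n in N}
    def res(v,full=0):
        P=carr(v);r=[];ks=[]
        for (n,c),L in obs.items():
            d=np.array([50,50.])
            if L:
                p=proj(P[n],K[c])[0];d=min((p-np.array(q) for q in L),key=lambda e:np.hypot(*e))
            r+=list(np.where(np.hypot(*d)>15,15,1*d) if np.hypot(*d)>15 else d);ks.append((n,c))
        return (ks,np.array(r).reshape(-1,2)) if full else r
    b=min((least_squares(res,[x0[0],x0[1],yw,th,.003],loss='soft_l1',f_scale=2,bounds=([0,-1,-.5,-.1,-.003],[1,1,.5,2.1,.045]),x_scale=[.01,.01,.1,.1,.01]) for yw in(-.25,0,.25) for th in x0[2]),key=lambda s:s.cost)
    return b.x,[(a[0],a[1],d.round(1).tolist()) for a,d in zip(*res(b.x,1))]
def fitw(x0):
    M={c:finder.masks_of('weights',c) for c in K}
    M={c:min(m,key=lambda d:np.hypot(*(np.array(d['xy'])-proj([[*x0[:2],.03]],K[c])[0])))['mask'] for c,m in M.items() if m}
    def cost(v):
        t=0
        for c in M:
            im=np.zeros((480*4,640*4),np.uint8)
            for b in boxpts(*v):cv2.fillConvexPoly(im,cv2.convexHull((proj(b,K[c])*4+2).round().astype(np.int32)),1)
            m=cv2.resize(im.astype(np.float32),(640,480),interpolation=cv2.INTER_AREA)
            t+=1-np.minimum(m,M[c]).sum()/np.maximum(m,M[c]).sum()
        return t
    best=min((minimize(cost,[x0[0],x0[1],a],method='Nelder-Mead',options=dict(initial_simplex=np.array([x0[0],x0[1],a])+np.array([[0,0,0],[.01,0,0],[0,.01,0],[0,0,.2]]))) for a in np.arange(-1.4,1.5,.4)),key=lambda s:s.fun)
    return best.x,best.fun
E
python3 - <<'E'
from fit import *
for c in K: cams.read_camera(c)
x0=ray([308,242],K['side'],0);print(x0,ray([339,289],K['scene'],0))
v,r=fitcar([x0[0],x0[1],(1.6,1.8)]);print(v.round(4));[print(*a) for a in r]
print(fitw([.456,-.29]))
E
```

```text
[0.58614805 0.07017802 0.        ] [0.59677681 0.07359985 0.        ]
[ 0.5857  0.0694 -0.1341  1.7634  0.003 ]
carrier scene [-0.4, -0.9]
lid_hinge scene [-2.3, 0.1]
lid_edge scene [-0.2, 1.7]
keeper scene [-0.2, -1.0]
bolt_knob scene [3.1, 1.2]
carrier side [0.1, -0.5]
lid_hinge side [0.0, -0.3]
lid_edge side [-1.0, 0.7]
keeper side [-0.9, -1.0]
bolt_knob side [0.8, 0.7]
(array([ 0.4605977 , -0.28728726, -0.01404716]), np.float64(0.2583088278770447))
```

```bash
python3 -m creep '0.02 0.035 0.02 9 0.06;0.027 0.044 0.02 9.3 0.06;0.028 0.044 0 9.3 0.06;0.028 0.044 0 9.3 0.06;0.028 0.044 0 9.3 0.06;0.027 0.044 0 9.3 0.06;0.027 0.044 0 9.3 0.06;0 0 0 0 0.06'
python3 - <<'E'
from fit import *
k=cams.calibration('wrist');E=np.array(k['extrinsics']);o=get_obs()
print('cam',-E[:3,:3].T@E[:3,3],E[2,:3],o['tool_pos'],o['tool_rot'])
im=cams.read_camera('wrist');cv2.imwrite('pics/w1.png',im[:,:,::-1])
for n in['weights','bottle']:
  for d in finder.masks_of(n,'wrist'):print(n,d['p'],d['xy'],ray(d['xy'],k,.05 if n=='weights' else .074).round(4),cv2.minAreaRect(cv2.findNonZero(d['mask'].astype(np.uint8))))
  for d in finder.tip_of(n,'wrist'):print(n,d['p'],d['xy'],ray(d['xy'],k,0).round(4))
E
```

```text
time_s: 4.0
tool_pos: [0.4629, -0.2848, 0.2632]
tool_rot: [179.9, -0.1, 90.4]
force: [-0.6, -0.4, 0.2]
grip_width: 0.0603
grasp_force: 0.0
cam [ 0.46311995 -0.20256947  0.42553233] [ 0.00511497 -0.29733775 -0.95475866] [ 0.46293211 -0.28482585  0.26317004] [ 1.79888051e+02 -5.87103326e-02  9.03849674e+01]
weights 0.9 [314.5, 201.9] [ 0.4599 -0.2841  0.05  ] ((316.0, 201.5), (99.0, 42.0), 90.0)
weights 0.88 [315.4, 196.4] [ 0.4604 -0.2887  0.    ]
bottle 0.59 [379.8, 110.2] [ 0.5156 -0.1987  0.074 ] ((382.5, 111.0), (54.0, 53.0), 90.0)
bottle 0.56 [436.1, 199.3] [ 0.5711 -0.2758  0.074 ] ((437.5, 200.0), (60.10407257080078, 48.790367126464844), 45.0)
bottle 0.82 [429.0, 194.5] [ 0.5855 -0.2859  0.    ]
bottle 0.6 [379.5, 112.6] [ 0.5265 -0.2003  0.    ]
```

View pics/w1.png

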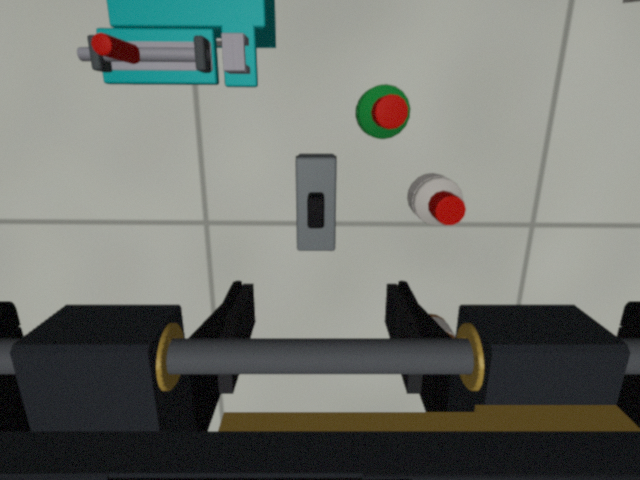

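The wrist view shows the case at (316,202), lined up with the tool, with its block at (316,210). The green bottle is at (383,110) and the white one at (437,200). The camera sits on the tool's +y side, so at the box I'll use the half-turned yaw to keep it away from the lid.

```bash
python3 -c "
from h import *
k=cams.calibration('wrist');print(ray([316,210],k,.074),get_obs()['qpos'])"
python3 -m creep '-0.0025 -0.003 -0.06 0 0.045;0 0 -0.06 0 0.045;0 0 -0.05 0 0.045;0 0 -0.03 0 0.045;0 0 -0.014 0 0.045;0 0 0 0 0.0;0 0 0 0 0;0 0 0 0 0' 30
```

```text
[ 0.45718376 -0.29327364  0.074     ] [ 50.72628081   5.59286954 -22.60121423  94.20461738   2.20318374
  80.64098474  27.50642021]
time_s: 5.25
tool_pos: [0.4584, -0.2937, 0.0501]
tool_rot: [179.9, 0.1, 89.8]
force: [-1.0, 0.1, -0.1]
grip_width: 0.0232
grasp_force: 0.0
```

```bash
python3 -m creep '0 0 0 0 0;0 0 0 0 0;0 0 0.01 0 0;0 0 0.05 0 0;0 0 0.05 0 0;0 0 0.05 -10 0;0 0 0 -10 0;0 0 0 -10 0'; python3 -c "
from h import *
print(get_obs()['qpos'].round(1))"
```

```text
time_s: 6.25
tool_pos: [0.4568, -0.2927, 0.2089]
tool_rot: [-180.0, 0.0, 59.5]
force: [0.3, -0.2, -4.1]
grip_width: 0.0157
grasp_force: 29.9
[ 49.2   6.8 -20.8  99.    2.5  74.7  -2.7]
```

```bash
python3 - <<'E'
from h import *
a=cams.read_camera('side')[170:400,180:410];b=cams.read_camera('scene')[110:310,200:430]
cv2.imwrite('pics/z1.png',np.hstack([cv2.resize(a,(400,400),interpolation=cv2.INTER_CUBIC),cv2.resize(b,(400,400),interpolation=cv2.INTER_CUBIC)])[:,:,::-1])
k=cams.calibration('side');E=np.array(k['extrinsics'])
w=cams.calibration('wrist');W=np.array(w['extrinsics']);c=-W[:3,:3].T@W[:3,3]
p=proj(c[None],k)[0];q=proj(c[None],cams.calibration('scene'))[0]
print((p-[180,170])*400/230,(q-[200,110])*[400/230,2]+[400,0])
E
```

```text
[188.44681844  53.3786938 ] [544.12448727  20.65525559]
```

View pics/z1.png

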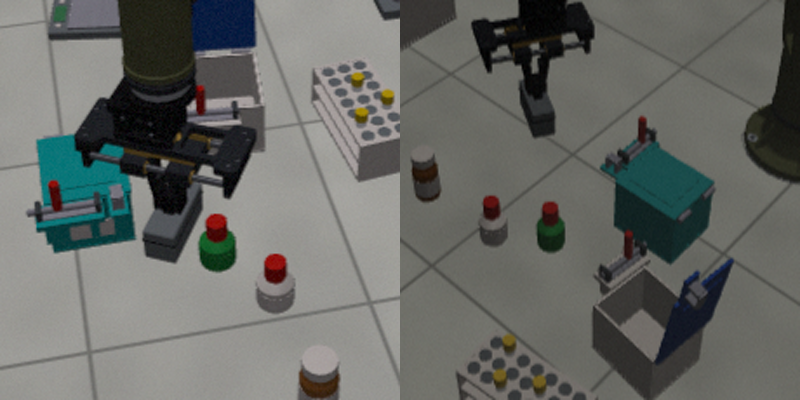

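The case hangs in the grip, the lid stands open with the box clear, and I see no camera housing sticking out. I'll move near the box and refine its pose with the wrist camera.

```bash
python3 -m creep '0.03 0.046 0.01 4.6 0;0.03 0.046 0.01 4.6 0;0.03 0.047 0.01 4.6 0;0.031 0.047 0.01 4.5 0;0.031 0.047 0.005 4.5 0;0 0 0 0 0'
cat > wf.py <<'E'
from h import *
def wfit(x0,fix=None):
    k=cams.calibration('wrist');o=get_obs();im=cams.read_camera('wrist');ks={'wrist':k}
    for c in('scene','side'):ks[c]=cams.calibration(c);cams.read_camera(c)
    ob=[(n,c,[d['xy'] for d in finder.tip_of(n,c)]) for c in ks for n in['carrier','lid_hinge','lid_edge','keeper','bolt_knob']]
    W={'wrist':1,'scene':.6,'side':.8}
    def near(v):
        P=carr(v);r=[]
        for n,c,L in ob:
            p=proj(P[n],ks[c])[0]
            d=min((p-np.array(q) for q in L),key=lambda e:np.hypot(*e),default=None)
            if d is not None and np.hypot(*d)<25:r.append((n,c,d))
        return r
    keep={(n,c):(d,) for n,c,d in near(x0)}
    tg={(n,c):proj(carr(x0)[n],ks[c])[0]-d[0] for (n,c),d in keep.items()}
    f=lambda v:np.concatenate([W[c]*(proj(carr(v)[n],ks[c])[0]-t) for (n,c),t in tg.items()])
    s=least_squares(f,x0,loss='soft_l1',f_scale=2,x_scale=[.01,.01,.1,.1,.01])
    return s.x,[(n,c,(proj(carr(s.x)[n],ks[c])[0]-t).round(1).tolist()) for (n,c),t in tg.items()],im,k,o
E
python3 - <<'E'
from wf import *
v,r,im,k,o=wfit([.5857,.0694,-.134,1.76,.003]);print(o['tool_pos'],o['tool_rot'],v.round(4));[print(*a) for a in r]
p=im[:,:,::-1].copy()
Rz=R.from_euler('z',v[2]).as_matrix()
L=[[(-57,-66),(57,-66),(57,66),(-57,66)],[(-52,-61),(52,-61),(52,61),(-52,61)]]
for l in L:cv2.polylines(p,[proj(np.array([Rz@[a/1e3,b/1e3,.09]+[v[0],v[1],0] for a,b in l]),k).round().astype(np.int32)],True,(0,255,255),1)
cv2.imwrite('pics/w2.png',p)
E
```

```text
time_s: 7.1
tool_pos: [0.6106, -0.0526, 0.2534]
tool_rot: [-180.0, -0.3, 83.4]
force: [0.3, 1.0, -3.2]
grip_width: 0.0158
grasp_force: 30.0
[ 0.61063035 -0.05255213  0.25343393] [-179.97764084   -0.28359208   83.42508705] [ 5.866e-01  6.850e-02 -9.780e-02  1.771e+00  1.100e-03]
carrier wrist [0.3, 0.0]
bolt_knob wrist [0.4, -0.7]
carrier scene [-4.1, -3.9]
lid_hinge scene [-1.9, -2.7]
lid_edge scene [-0.6, -0.2]
keeper scene [0.3, -0.4]
bolt_knob scene [2.2, -2.1]
carrier side [0.2, 0.3]
lid_hinge side [-0.0, 1.5]
lid_edge side [-1.5, -1.0]
bolt_knob side [-1.6, 0.0]
```

View pics/w2.png

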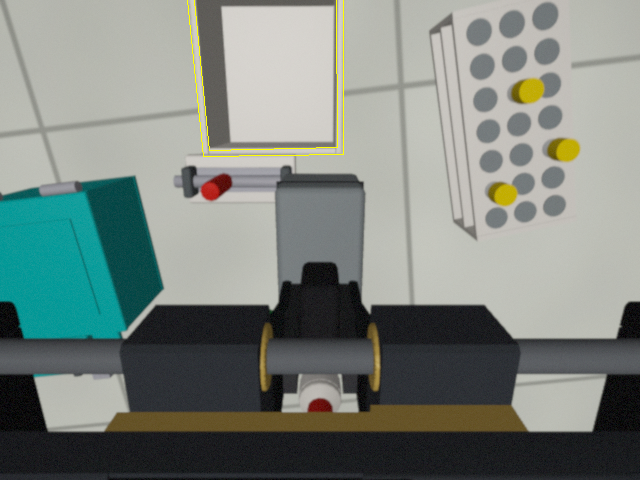

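The overlay fits the rim to within about 3 px. The case in hand is about 1° off the box's yaw. I'll move over the box, come down above the rim and check.

```bash
python3 -m creep '0 0.038 0 0.5 0;0 0.038 0 0.5 0;-0.0005 0.039 0 0 0;0 0 -0.04 0 0;0 0 -0.04 0 0;0 0 0 0 0;0 0 0 0 0'
python3 - <<'E'
from h import *
o=get_obs();print(o['tool_pos'],o['tool_rot'])
ims=[]
for c,x in (('side',(250,130)),('scene',(280,170))):
    a=cams.read_camera(c)[x[1]:x[1]+130,x[0]:x[0]+130];ims.append(cv2.resize(a,(400,400),interpolation=cv2.INTER_CUBIC))
cv2.imwrite('pics/z2.png',np.hstack(ims)[:,:,::-1])
E
```

```text
time_s: 8.88
tool_pos: [0.61, 0.0552, 0.1753]
tool_rot: [179.9, -0.0, 83.6]
force: [1.4, 0.0, -3.1]
grip_width: 0.0159
grasp_force: 30.0
[0.60995847 0.05521209 0.17525598] [ 1.79874045e+02 -3.85715539e-02  8.36161725e+01]
```

View pics/z2.png

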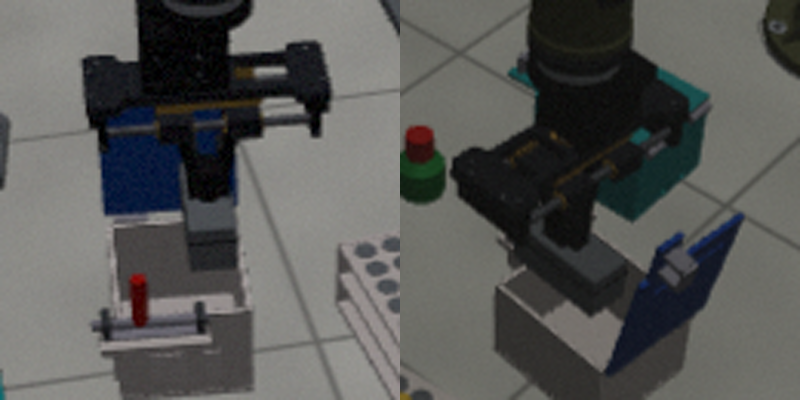

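The case hangs over the right half of the box with the lid clear, but it's about 7 mm short in y. I'll correct that and lower it.

```bash
python3 -m creep '0 0.008 0 0.8 0;0 0 -0.03 0 0;0 0 -0.03 0 0;0 0 -0.03 0 0;0 0 0 0 0'; python3 -m creep '0 0 -0.015 0 0;0 0 -0.008 0 0;0 0 0 0 0'
```

```text
time_s: 9.6
tool_pos: [0.6072, 0.0632, 0.0819]
tool_rot: [-179.7, 0.0, 84.5]
force: [-0.8, 0.4, -3.5]
grip_width: 0.0154
grasp_force: 30.0
time_s: 9.98
tool_pos: [0.6087, 0.0629, 0.0603]
tool_rot: [-180.0, 0.0, 84.4]
force: [-0.6, -0.3, -3.2]
grip_width: 0.0156
grasp_force: 30.0
```

```bash
python3 -m creep '0 0 -0.003 0 0;0 0 0 0 0'; python3 -m creep '0 0 -0.002 0 0;0 0 0 0 0'; python3 -m creep '0 0 -0.001 0 0;0 0 0 0 0'
```

```text
time_s: 10.22
tool_pos: [0.6091, 0.063, 0.0578]
tool_rot: [180.0, 0.0, 84.4]
force: [-0.5, -0.2, -5.1]
grip_width: 0.0159
grasp_force: 30.0
time_s: 10.48
tool_pos: [0.6089, 0.0629, 0.0555]
tool_rot: [-180.0, 0.0, 84.4]
force: [0.2, 0.2, -4.6]
grip_width: 0.0158
grasp_force: 30.0
time_s: 10.72
tool_pos: [0.6091, 0.0631, 0.0549]
tool_rot: [180.0, 0.0, 84.4]
force: [-0.5, 0.5, -1.4]
grip_width: 0.0158
grasp_force: 30.0
```

```bash
python3 -m creep '0 0 -0.001 0 0.0158;0 0 0 0 0.016'; python3 -m creep '0 0 0 0 0.02;0 0 0 0 0.023;0 0 0 0 0.023;0 0 0.02 0 0.023;0 0 0.02 0 0.023;0 0 0.03 0 0.02;0 0 0.0 0 0.0'; python3 -c "
from wf import *
im=cams.read_camera('wrist');o=get_obs();print(o['tool_pos'])
cv2.imwrite('pics/w3.png',im[:,:,::-1])"
```

```text
time_s: 10.98
tool_pos: [0.6093, 0.0634, 0.0546]
tool_rot: [179.9, -0.0, 84.4]
force: [-2.9, -0.2, 4.8]
grip_width: 0.0157
grasp_force: 3.4
time_s: 11.85
tool_pos: [0.6115, 0.0636, 0.1281]
tool_rot: [179.6, -0.1, 84.4]
force: [0.6, -0.2, 0.4]
grip_width: 0.0161
grasp_force: 0.0
[0.61034608 0.06326647 0.12614451]
```

View pics/w3.png

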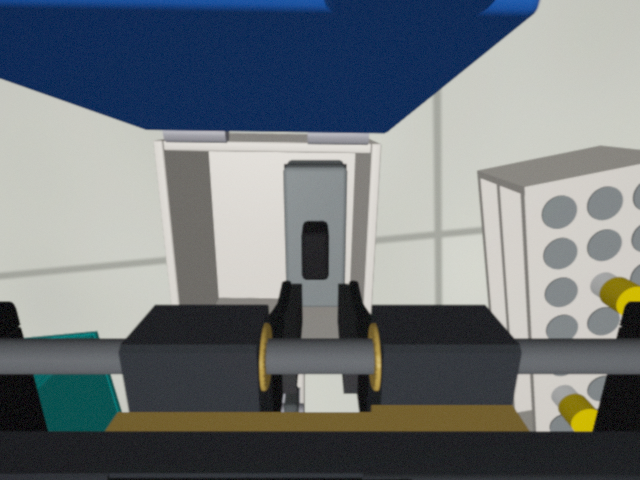

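The case stands upright in the right half of the box. It needs to be nearer the right wall to leave finger room for the bottle, so I'll nudge it sideways, low on its body, with the fingers closed.

```bash
python3 -m creep '-0.02 0.002 0 0 0;-0.02 0.002 0 0 0;0 0 -0.04 0 0;0 0 -0.03 0 0;0 0 -0.022 0 0;0 0 0 0 0'; python3 -m creep '0.005 -0.0005 0 0 0;0 0 0 0 0'; python3 -m creep '0.003 -0.0003 0 0 0;0 0 0 0 0';python3 -m creep '0.002 -0.0002 0 0 0;0 0 0 0 0'
```

```text
time_s: 12.65
tool_pos: [0.5668, 0.0667, 0.0295]
tool_rot: [-179.7, 0.0, 84.4]
force: [0.3, -0.2, 0.1]
grip_width: 0.0005
grasp_force: 0.0
time_s: 12.9
tool_pos: [0.5754, 0.0665, 0.0329]
tool_rot: [179.9, -0.0, 84.4]
force: [-0.8, -0.1, -0.4]
grip_width: 0.0004
grasp_force: 0.0
time_s: 13.15
tool_pos: [0.5775, 0.0662, 0.032]
tool_rot: [179.9, -0.0, 84.4]
force: [-0.1, -0.4, 0.4]
grip_width: 0.0004
grasp_force: 0.0
time_s: 13.4
tool_pos: [0.5791, 0.066, 0.0316]
tool_rot: [180.0, 0.0, 84.4]
force: [0.1, 0.1, 0.0]
grip_width: 0.0004
grasp_force: 0.0
```

```bash
for i in 1 2 3; do :; done; python3 -m creep '0.003 -0.0003 0 0 0;0 0 0 0 0'; python3 -m creep '0.002 -0.0002 0 0 0;0 0 0 0 0';python3 -m creep '0.002 -0.0002 0 0 0;0 0 0 0 0'; python3 -c "
from wf import *
k=cams.calibration('wrist');im=cams.read_camera('wrist')
cv2.imwrite('pics/w4.png',im[:,:,::-1])
for x in range(30,36):print(x,proj((np.array([x/1e3-.02,0,.049])@R.from_euler('z',-.098).as_matrix().T)+[.5866,.0695,0],k).round(0))"
```

```text
time_s: 13.65
tool_pos: [0.5813, 0.0658, 0.0314]
tool_rot: [-179.9, 0.0, 84.4]
force: [-2.4, 0.5, 2.4]
grip_width: 0.0003
grasp_force: 1.4
time_s: 13.9
tool_pos: [0.5839, 0.0656, 0.0314]
tool_rot: [-180.0, -0.0, 84.4]
force: [-2.9, 0.5, 0.1]
grip_width: 0.0006
grasp_force: 1.2
time_s: 14.15
tool_pos: [0.5863, 0.0653, 0.0315]
tool_rot: [180.0, -0.0, 84.4]
force: [-2.2, 0.9, -0.3]
grip_width: 0.0005
grasp_force: 0.8
30 [[341. 313.]]
31 [[343. 313.]]
32 [[346. 313.]]
33 [[348. 313.]]
34 [[350. 313.]]
35 [[353. 313.]]
```

View pics/w4.png

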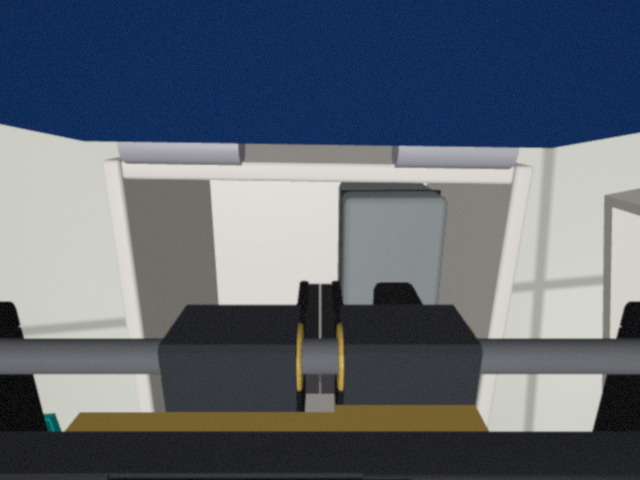

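The case's left edge sits at box x ≈ 10 mm and its right edge is nearly at the wall, so there is room for the bottle. Next I'll go over the bottle.

```bash
python3 -m creep '-0.004 0 0.01 0 0;0 0 0.06 0 0;0 0 0.06 0 0;0 0 0.06 0 0.05;0 -0.05 0.02 0 0.05;0 -0.058 0 0 0.05;0 -0.058 0 0 0.05;0 -0.058 0 0 0.05'; python3 -m creep '0 -0.058 0 0 0.05;0.004 -0.058 0 0 0.05;0 0 0 0 0.05;0 0 0 0 0.05'
python3 - <<'E'
from h import *
k=cams.calibration('wrist');o=get_obs();im=cams.read_camera('wrist');cv2.imwrite('pics/w5.png',im[:,:,::-1])
print(o['tool_pos'],o['tool_rot'],o['qpos'].round(0))
hsv=cv2.cvtColor(im,cv2.COLOR_RGB2HSV);m=((hsv[:,:,0]<8)|(hsv[:,:,0]>172))&(hsv[:,:,1]>150)&(hsv[:,:,2]>60)
n,l,st,ce=cv2.connectedComponentsWithStats(m.astype(np.uint8))
for i in range(1,n):
    if st[i,4]>100:print('red',ce[i],st[i],ray(ce[i],k,.066))
for d in finder.tip_of('bottle','wrist'):print(d['p'],d['xy'],ray(d['xy'],k,0))
for d in finder.masks_of('bottle','wrist'):print(d['p'],d['xy'],d['mask'].sum(),ray(d['xy'],k,.035))
E
```

```text
time_s: 15.2
tool_pos: [0.5823, -0.1608, 0.2432]
tool_rot: [179.8, 0.1, 84.4]
force: [1.1, -0.6, -0.3]
grip_width: 0.0426
grasp_force: 0.0
time_s: 15.7
tool_pos: [0.5863, -0.2743, 0.2423]
tool_rot: [179.9, -0.0, 84.4]
force: [0.4, 0.8, 0.9]
grip_width: 0.0501
grasp_force: 0.0
[ 0.5862993  -0.27433695  0.24226227] [ 1.79913958e+02 -2.91156895e-02  8.44175758e+01] [ 44.  20. -27.  81.   9.  81.  11.]
red [236.57114818 131.12266928] [ 218  115   38   34 1019] [ 0.5258471  -0.19904653  0.066     ]
red [317.9767712  223.39256678] [303 206  31  35 861] [ 0.58555128 -0.2850947   0.066     ]
0.91 [250.9, 128.2] [ 0.52696488 -0.19895776  0.        ]
0.72 [317.5, 210.3] [ 0.58459593 -0.28882125  0.        ]
0.82 [318.2, 212.4] 2312 [ 0.58597656 -0.28262078  0.035     ]
```

View pics/w5.png

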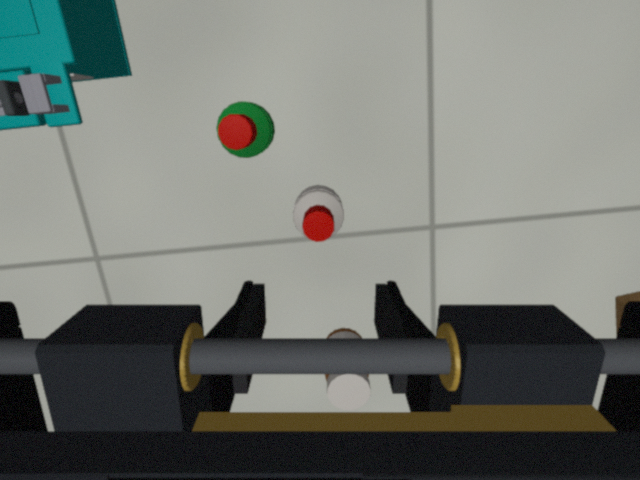

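The white bottle is at (318,212) and its cap at (318,223), almost under the tool. The green bottle at (245,130) stays clear. Lowering onto the cap.

```bash
python3 -m creep '-0.0008 -0.0115 -0.05 0 0.05;0 0 -0.05 0 0.05;0 0 -0.05 0 0.05;0 0 -0.03 0 0.05;0 0 -0.014 0 0.05;0 0 0 0 0.0;0 0 0 0 0;0 0 0 0 0' 20;python3 -m creep '0 0 0 0 0;0 0 0 0 0;0 0 0.01 0 0;0 0 0.03 0 0;0 0 0.05 0 0;0 0 0.06 0 0;0 0 0.05 0 0;0 0 0 0 0'
```

```text
time_s: 16.85
tool_pos: [0.586, -0.2866, 0.0493]
tool_rot: [179.9, 0.1, 84.4]
force: [1.0, 0.7, 0.1]
grip_width: 0.0285
grasp_force: 19.8
time_s: 17.85
tool_pos: [0.5875, -0.2867, 0.2533]
tool_rot: [179.5, 0.2, 84.4]
force: [0.4, -0.1, -2.0]
grip_width: 0.0285
grasp_force: 19.8
```

```bash
python3 -m creep '-0.003 0.05 0 0 0;-0.003 0.058 0 0 0;-0.003 0.058 0 0 0;-0.003 0.058 0 0 0;-0.003 0.058 0 0 0;-0.003 0.058 0 0 0;0 0.011 0 0 0;0 0 0 0 0'; python3 -m creep '0 0 -0.03 0 0;0 0 -0.04 0 0;0 0 0 0 0;0 0 0 0 0'
python3 - <<'E'
from h import *
o=get_obs();print(o['tool_pos'],o['tool_rot'])
ims=[]
for c,x in (('side',(250,130)),('scene',(280,170))):
    a=cams.read_camera(c)[x[1]:x[1]+130,x[0]:x[0]+130];ims.append(cv2.resize(a,(400,400),interpolation=cv2.INTER_CUBIC))
cv2.imwrite('pics/z3.png',np.hstack(ims)[:,:,::-1])
E
```

```text
time_s: 18.85
tool_pos: [0.5665, 0.0652, 0.2465]
tool_rot: [-179.9, 0.0, 84.5]
force: [0.5, 0.3, -1.7]
grip_width: 0.0285
grasp_force: 19.8
time_s: 19.35
tool_pos: [0.5679, 0.0635, 0.1786]
tool_rot: [179.9, 0.0, 84.3]
force: [-0.1, -0.2, -1.0]
grip_width: 0.0285
grasp_force: 19.8
[0.56794197 0.06345185 0.17855537] [1.79941236e+02 2.28416243e-03 8.43039343e+01]
```

View pics/z3.png

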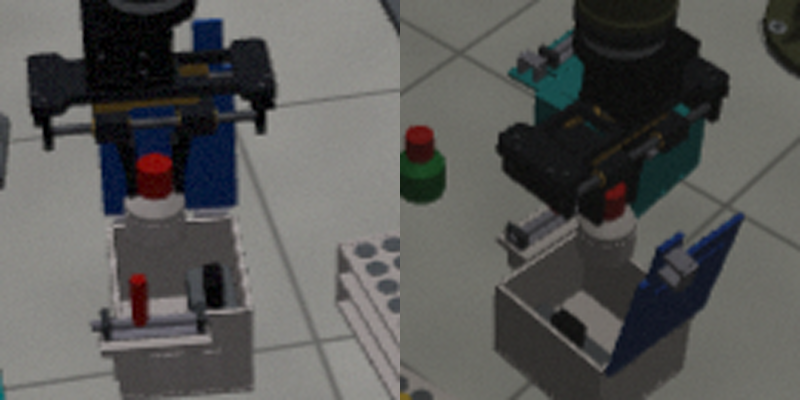

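The bottle hangs upright over the free left half, and the case stands against the right wall. Lowering it gently.

```bash
python3 -m creep '0 0 -0.035 0 0;0 0 -0.035 0 0;0 0 -0.03 0 0;0 0 -0.015 0 0;0 0 0 0 0;0 0 0 0 0';  python3 -m creep '0 0 -0.004 0 0;0 0 0 0 0'; python3 -m creep '0 0 -0.002 0 0;0 0 0 0 0;0 0 0 0 0'
```

```text
time_s: 20.2
tool_pos: [0.5684, 0.065, 0.0642]
tool_rot: [179.8, -0.0, 84.4]
force: [0.4, 0.5, -2.3]
grip_width: 0.0289
grasp_force: 19.8
time_s: 20.45
tool_pos: [0.5673, 0.0647, 0.0589]
tool_rot: [180.0, 0.0, 84.4]
force: [0.1, -0.1, -2.0]
grip_width: 0.0286
grasp_force: 19.8
time_s: 20.82
tool_pos: [0.5671, 0.0648, 0.0566]
tool_rot: [180.0, 0.0, 84.4]
force: [0.2, 0.7, -1.1]
grip_width: 0.0287
grasp_force: 19.8
```

```bash
python3 -m creep '0 0 -0.0015 0 0;0 0 0 0 0;0 0 0 0 0'; python3 -m creep '0 0 -0.001 0 0;0 0 0 0 0;0 0 0 0 0'
```

```text
time_s: 21.2
tool_pos: [0.5672, 0.0648, 0.0551]
tool_rot: [180.0, 0.0, 84.4]
force: [0.8, 0.2, -1.4]
grip_width: 0.0283
grasp_force: 19.8
time_s: 21.58
tool_pos: [0.5673, 0.0649, 0.0543]
tool_rot: [180.0, 0.0, 84.4]
force: [-1.0, 0.2, 1.1]
grip_width: 0.029
grasp_force: 19.8
```

```bash
python3 -m creep '0 0 0 0 0.031;0 0 0 0 0.034;0 0 0 0 0.035;0 0 0.01 0 0.035;0 0 0.03 0 0.035;0 0 0.04 0 0.035;0 0 0.03 0 0.0;0 0 0 0 0.0'
python3 - <<'E'
from h import *
k=cams.calibration('wrist');im=cams.read_camera('wrist')
ims=[im[0:440,80:520]]
for c,x in (('side',(250,150)),):
    a=cams.read_camera(c)[x[1]:x[1]+130,x[0]:x[0]+130];ims.append(a)
cv2.imwrite('pics/z4.png',np.hstack([cv2.resize(i,(400,400),interpolation=cv2.INTER_CUBIC) for i in ims])[:,:,::-1])
E
```

```text
time_s: 22.58
tool_pos: [0.5692, 0.0654, 0.1676]
tool_rot: [179.6, -0.0, 84.4]
force: [-0.2, -0.2, -0.1]
grip_width: 0.0219
grasp_force: 0.0
```

View pics/z4.png

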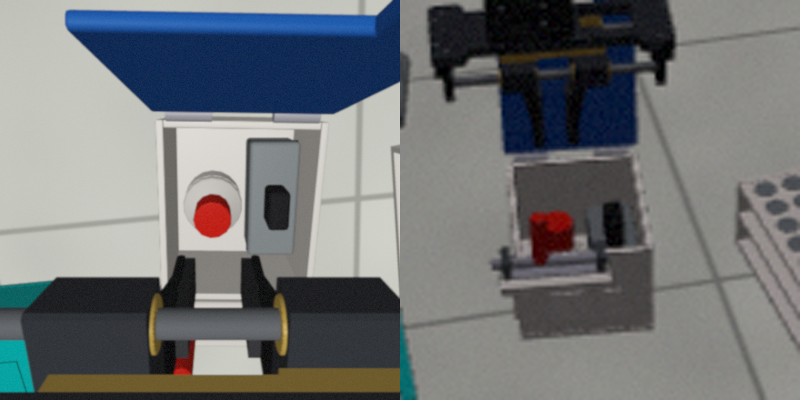

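Both objects stand upright in the box. Next I'll go up and over to the far side of the lid.

```bash
python3 -m creep '0 0 0.05 0 0;0 0 0.06 0 0;0 0 0.04 0 0;0.005 0.036 0 0 0;0.005 0.036 0 0 0;0.006 0.036 0 0 0;0.006 0.037 0 0 0;0 0 -0.03 0 0'; python3 -m creep '0 0 -0.05 0 0;0 0 -0.03 0 0;0 0 0 0 0;0 0 0 0 0'
```

```text
time_s: 23.68
tool_pos: [0.5886, 0.2149, 0.284]
tool_rot: [180.0, -0.2, 84.8]
force: [0.4, -0.2, -1.1]
grip_width: 0.0009
grasp_force: 0.0
time_s: 24.18
tool_pos: [0.5895, 0.2101, 0.2048]
tool_rot: [180.0, -0.0, 84.4]
force: [0.5, 0.2, 1.2]
grip_width: 0.0005
grasp_force: 0.0
```

```bash
python3 -m creep '-0.002 -0.02 0.003 0 0;-0.001 -0.01 0 0 0;-0.001 -0.01 0 0 0;0 0 0 0 0'; python3 -m creep '-0.001 -0.01 0 0 0;-0.001 -0.01 0 0 0;-0.001 -0.01 0 0 0;0 0 0 0 0'; python3 -m creep '-0.001 -0.01 0 0 0;-0.001 -0.01 0 0 0;-0.001 -0.01 0 0 0;0 0 0 0 0'
```

```text
time_s: 24.68
tool_pos: [0.5855, 0.1691, 0.2077]
tool_rot: [179.9, 0.0, 84.4]
force: [-0.4, 0.3, -0.6]
grip_width: 0.0005
grasp_force: 0.0
time_s: 25.18
tool_pos: [0.5821, 0.1377, 0.2066]
tool_rot: [-180.0, 0.1, 84.3]
force: [-0.1, 0.3, -0.6]
grip_width: 0.0004
grasp_force: 0.0
time_s: 25.68
tool_pos: [0.5793, 0.1078, 0.2071]
tool_rot: [180.0, 0.1, 84.3]
force: [-0.5, 0.7, -0.1]
grip_width: 0.0007
grasp_force: 0.0
```

```bash
cat > st.py <<'E'
from h import *
# print detections vs. predicted pixels, and best theta / slide with carrier pose fixed
B=[.5866,.0695,-.098]
ks={c:cams.calibration(c) for c in('scene','side')};ob=[]
for c in ks:
    cams.read_camera(c)
    for n in('lid_edge','keeper','bolt_knob'):
        for d in finder.tip_of(n,c):ob.append((n,c,d['p'],np.array(d['xy'])))
G=lambda n,g,mk:[(n,c,round(p,2),xy.round().tolist(),*min((np.hypot(*(proj(carr(mk(t))[n],ks[c])[0]-xy)).round(1),round(float(t),4)) for t in g)) for m,c,p,xy in ob if m==n]
for n in('lid_edge','keeper'):
    for r in G(n,np.arange(-.1,1.9,.02),lambda t:[*B,t,0]):print(*r)
for r in G('bolt_knob',np.arange(-.01,.055,.001),lambda t:[*B,0,t]):print(*r)
E
python3 st.py
```

```text
lid_edge scene 0.9 [333.0, 194.0] 40.1 0.8
lid_edge scene 0.61 [350.0, 235.0] 0.7 1.14
lid_edge side 0.78 [232.0, 284.0] 92.5 -0.1
lid_edge side 0.77 [306.0, 170.0] 1.1 1.18
keeper scene 0.65 [340.0, 237.0] 1.5 1.16
keeper scene 0.59 [321.0, 193.0] 40.4 0.76
keeper scene 0.54 [360.0, 280.0] 23.0 1.88
keeper side 0.82 [248.0, 287.0] 92.1 -0.1
keeper side 0.58 [317.0, 166.0] 3.4 1.1
bolt_knob scene 0.66 [338.0, 169.0] 54.8 -0.01
bolt_knob scene 0.47 [331.0, 228.0] 1.7 0.003
bolt_knob side 0.77 [295.0, 221.0] 0.7 0.002
bolt_knob side 0.73 [389.0, 245.0] 77.7 0.054
bolt_knob side 0.47 [208.0, 274.0] 97.4 -0.01
```

The lid is moving easily and is now at about 1.15 rad. I'll follow it down.

```bash
python3 -m creep '-0.001 -0.013 -0.01 0 0;-0.001 -0.013 -0.009 0 0;-0.001 -0.013 -0.009 0 0;-0.001 -0.01 -0.012 0 0;-0.001 -0.01 -0.012 0 0;0 0 0 0 0'; python3 -m creep '-0.0007 -0.007 -0.014 0 0;-0.0006 -0.006 -0.014 0 0;-0.0003 -0.003 -0.015 0 0;0 0 0 0 0'; python3 -m creep '0 -0.003 -0.01 0 0;0 0 -0.004 0 0;0 0 0 0 0'
```

```text
time_s: 26.82
tool_pos: [0.5734, 0.0491, 0.1535]
tool_rot: [-179.9, 0.1, 84.3]
force: [-0.4, 0.9, 0.5]
grip_width: 0.0003
grasp_force: 0.0
time_s: 27.32
tool_pos: [0.5712, 0.0342, 0.1101]
tool_rot: [-179.8, 0.0, 84.4]
force: [-0.0, 0.6, 0.6]
grip_width: 0.0005
grasp_force: 0.0
time_s: 27.7
tool_pos: [0.5723, 0.0317, 0.0977]
tool_rot: [-180.0, 0.0, 84.4]
force: [-1.0, -0.2, 0.4]
grip_width: 0.0003
grasp_force: 0.0
```

```bash
python3 -m creep '0 0 -0.002 0 0;0 0 0 0 0;0 0 0 0 0'; python3 -m creep '0 0 -0.001 0 0;0 0 0 0 0;0 0 0 0 0';python3 -m creep '0 0 -0.001 0 0;0 0 0 0 0;0 0 0 0 0'
```

```text
time_s: 28.08
tool_pos: [0.5727, 0.0319, 0.0965]
tool_rot: [180.0, 0.0, 84.4]
force: [-0.4, 1.0, 2.5]
grip_width: 0.0002
grasp_force: 1.5
time_s: 28.45
tool_pos: [0.5728, 0.0319, 0.0963]
tool_rot: [180.0, 0.0, 84.4]
force: [-2.8, -0.9, 8.9]
grip_width: 0.0003
grasp_force: 4.4
time_s: 28.82
tool_pos: [0.5728, 0.0319, 0.0963]
tool_rot: [180.0, 0.1, 84.4]
force: [-4.9, -0.9, 15.0]
grip_width: 0.0006
grasp_force: 7.1
```

The lid is flat on the box: the tip stops at z = 0.096 and the force builds. Next is the bolt knob.

```bash
python3 -m creep '0 0 0.04 0 0.045;0 0 0.064 0 0.045;-0.016 -0.022 0 0 0.045;-0.016 -0.022 0 0 0.045;0 0 0 0 0.045;0 0 0 0 0.045'; python3 st.py; python3 - <<'E'
from h import *
k=cams.calibration('wrist');o=get_obs();im=cams.read_camera('wrist');print(o['tool_pos'],o['tool_rot'])
for d in finder.tip_of('bolt_knob','wrist'):print(d['p'],d['xy'],ray(d['xy'],k,.149))
for d in finder.tip_of('keeper','wrist'):print('keeper',d['p'],d['xy'],ray(d['xy'],k,.103))
hsv=cv2.cvtColor(im,cv2.COLOR_RGB2HSV);m=((hsv[:,:,0]<8)|(hsv[:,:,0]>172))&(hsv[:,:,1]>150)&(hsv[:,:,2]>60)
n,l,st,ce=cv2.connectedComponentsWithStats(m.astype(np.uint8))
for i in range(1,n):
    if st[i,4]>100:print('red',ce[i].round(),st[i],ray(ce[i],k,.14))
E
```

```text
time_s: 29.58
tool_pos: [0.5408, -0.0115, 0.1965]
tool_rot: [180.0, -0.0, 84.4]
force: [-0.3, -0.3, -0.0]
grip_width: 0.0438
grasp_force: 0.0
lid_edge scene 0.71 [336.0, 190.0] 43.5 0.8
lid_edge scene 0.66 [272.0, 318.0] 83.2 -0.1
lid_edge side 0.96 [230.0, 285.0] 94.7 -0.1
lid_edge side 0.62 [310.0, 230.0] 0.3 0.02
keeper scene 0.8 [308.0, 252.0] 1.9 -0.02
keeper scene 0.74 [320.0, 192.0] 41.6 0.74
keeper scene 0.48 [275.0, 321.0] 74.7 -0.1
keeper side 0.84 [325.0, 235.0] 0.4 -0.06
keeper side 0.79 [247.0, 285.0] 92.3 -0.1
bolt_knob scene 0.55 [330.0, 230.0] 3.3 0.008
bolt_knob side 0.65 [294.0, 220.0] 0.3 0.002
bolt_knob side 0.62 [209.0, 274.0] 96.8 -0.01
[ 0.54065818 -0.01180309  0.1964625 ] [-1.79991612e+02 -1.26413921e-02  8.44648242e+01]
0.61 [316.5, 268.0] [ 0.54003097 -0.01365057  0.149     ]
keeper 0.56 [427.0, 244.0] [ 0.61529087 -0.02176448  0.103     ]
red [317. 254.] [306 233  22  41 736] [ 0.54066363 -0.00819433  0.14      ]
red [321. 405.] [308 397  28  15 309] [ 0.53294977 -0.11645394  0.14      ]
```

The keeper reads as shut, and the knob is right below the tool. I'll lower onto it and grip.

```bash
python3 -m creep '-0.0005 -0.001 -0.03 0 0.045;0 0 -0.03 0 0.045;0 0 -0.014 0 0.045;0 0 0 0 0.045;0 0 0 0 0;0 0 0 0 0;0 0 0 0 0;0 0 0 0 0' 15
```

```text
time_s: 31.12
tool_pos: [0.5399, -0.0132, 0.1229]
tool_rot: [-180.0, 0.0, 84.4]
force: [-0.1, 0.4, 3.0]
grip_width: 0.0134
grasp_force: 15.1
```

```bash
python3 -m creep '0.008 -0.0008 0 0 0;0.008 -0.0008 0 0 0;0.008 -0.0008 0 0 0;0 0 0 0 0'; python3 -m creep '0.006 -0.0006 0 0 0;0.004 -0.0004 0 0 0;0 0 0 0 0;0 0 0 0 0'; python3 -m creep '0.003 -0.0003 0 0 0;0 0 0 0 0;0 0 0 0 0'
```

```text
time_s: 31.62
tool_pos: [0.566, -0.0161, 0.1229]
tool_rot: [179.8, -0.0, 84.4]
force: [2.0, -2.3, 2.5]
grip_width: 0.013
grasp_force: 15.0
time_s: 32.12
tool_pos: [0.5747, -0.0171, 0.1229]
tool_rot: [179.9, 0.0, 84.4]
force: [-0.5, -2.5, 3.9]
grip_width: 0.0136
grasp_force: 15.0
time_s: 32.5
tool_pos: [0.5771, -0.0173, 0.1229]
tool_rot: [180.0, 0.0, 84.4]
force: [-1.2, -2.4, 6.2]
grip_width: 0.014
grasp_force: 15.0
```

```bash
python3 -m creep '0.002 -0.0002 0 0 0;0 0 0 0 0;0 0 0 0 0'; python3 -m creep '0.002 -0.0002 0 0 0;0 0 0 0 0;0 0 0 0 0';  python3 -m creep '0.002 -0.0002 0 0 0;0 0 0 0 0;0 0 0 0 0'
```

```text
time_s: 32.88
tool_pos: [0.5776, -0.0174, 0.1228]
tool_rot: [-179.8, 0.1, 84.4]
force: [-6.0, -2.3, 9.6]
grip_width: 0.0133
grasp_force: 15.0
time_s: 33.25
tool_pos: [0.5777, -0.0174, 0.1227]
tool_rot: [-179.6, 0.1, 84.4]
force: [-11.5, -0.9, 13.1]
grip_width: 0.0133
grasp_force: 15.0
time_s: 33.62
tool_pos: [0.5777, -0.0173, 0.1226]
tool_rot: [-179.3, 0.2, 84.5]
force: [-16.8, -1.0, 16.6]
grip_width: 0.0135
grasp_force: 14.9
```

It stops hard after about 38 mm of travel. I'll release, lift away and check.

```bash
python3 -m creep '-0.004 0.0004 0 0 0.0135;0 0 0 0 0.03;0 0 0 0 0.04;0 0 0 0 0.045;0 0 0.03 0 0.045;0 0 0.04 0 0.045;0 -0.02 0.02 0 0.045;0 0 0 0 0.045'; python3 st.py | grep -v ' [3-9][0-9]\.'; python3 - <<'E'
from h import *
k=cams.calibration('wrist');im=cams.read_camera('wrist')
for n,z in(('bolt_knob',.149),('keeper',.103),('lid_edge',.096)):
  for d in finder.tip_of(n,'wrist'):
    P=ray(d['xy'],k,z);q=R.from_euler('z',.098).as_matrix()@(P-[.5866,.0695,0]);print(n,d['p'],d['xy'],P.round(4),q.round(4))
E
```

```text
time_s: 34.62
tool_pos: [0.5802, -0.0388, 0.2139]
tool_rot: [179.8, 0.0, 84.3]
force: [0.4, 0.8, -1.2]
grip_width: 0.045
grasp_force: 0.0
lid_edge scene 0.58 [327.0, 249.0] 2.3 0.04
lid_edge side 0.87 [310.0, 230.0] 0.3 0.0
keeper scene 0.9 [313.0, 250.0] 2.7 0.02
keeper side 0.87 [326.0, 236.0] 0.3 -0.08
bolt_knob scene 0.62 [324.0, 251.0] 17.7 0.054
bolt_knob scene 0.49 [320.0, 236.0] 2.5 0.045
bolt_knob scene 0.46 [309.0, 254.0] 20.3 0.054
bolt_knob side 0.68 [313.0, 219.0] 0.0 0.048
bolt_knob 0.77 [311.7, 224.0] [ 0.5772 -0.0161  0.149 ] [-0.001  -0.0862  0.149 ]
keeper 0.89 [367.1, 207.2] [ 0.6153 -0.0202  0.103 ] [ 0.0373 -0.0865  0.103 ]
lid_edge 0.95 [314.8, 176.3] [0.5805 0.004  0.096 ] [ 0.0003 -0.0658  0.096 ]
lid_edge 0.57 [368.4, 207.4] [ 0.6169 -0.0222  0.096 ] [ 0.0392 -0.0883  0.096 ]
```

The lid and keeper are shut, and the knob reads within about 3 mm of home. To be sure I'll go back and push it with one finger until it stops.

```bash
python3 -m creep '0 0.0215 0 0 0.045;0 0 -0.03 0 0.045;0 0 -0.04 0 0.045;0 0 -0.02 0 0.045;0.006 0 0 0 0.045;0 0 0 0 0.045;0 0 0 0 0.045'; python3 -m creep '0.006 -0.0006 0 0 0.045;0 0 0 0 0.045;0 0 0 0 0.045'; python3 -m creep '0.004 -0.0004 0 0 0.045;0 0 0 0 0.045;0 0 0 0 0.045'; python3 -m creep '0.002 -0.0002 0 0 0.045;0 0 0 0 0.045;0 0 0 0 0.045'
```

```text
time_s: 36.1
tool_pos: [0.5862, -0.0155, 0.1241]
tool_rot: [179.9, -0.0, 84.4]
force: [-0.1, 0.4, 0.0]
grip_width: 0.0449
grasp_force: 0.0
time_s: 36.48
tool_pos: [0.5911, -0.0162, 0.1227]
tool_rot: [180.0, 0.0, 84.4]
force: [-0.4, -0.7, -0.1]
grip_width: 0.045
grasp_force: 0.0
time_s: 36.85
tool_pos: [0.5934, -0.0164, 0.1223]
tool_rot: [-179.8, 0.0, 84.4]
force: [-5.2, 0.6, 3.2]
grip_width: 0.0452
grasp_force: 2.5
time_s: 37.22
tool_pos: [0.5935, -0.0163, 0.1221]
tool_rot: [-179.5, 0.1, 84.5]
force: [-9.5, 0.6, 7.2]
grip_width: 0.0452
grasp_force: 5.0
```

It holds firm at the same place under 9.5 N, well over the 3 N it needs, so the bolt is home. I'll back off, lift clear and check the bystanders before handing in.

```bash
python3 -m creep '-0.01 0.001 0 0 0.045;-0.005 0 0 0 0.045;0 0 0.04 0 0.045;0 0 0.05 0 0.045;0 0 0.05 0 0.045;0 0 0 0 0.045;0 0 0 0 0.045'; python3 st.py | grep -v ' [3-9][0-9]\.'; python3 - <<'E'
from h import *
from cell import ticket
for n in('scale','rack','jar'):
  d=finder.tip_of(n,'side')[0];print(n,d['p'],ray(d['xy'],cams.calibration('side'),0).round(3))
print(get_obs()['time_s'],ticket.sign_off())
E
```

```text
time_s: 38.1
tool_pos: [0.5819, -0.016, 0.2622]
tool_rot: [180.0, 0.0, 84.4]
force: [-0.4, 0.8, -0.3]
grip_width: 0.0452
grasp_force: 0.0
lid_edge scene 0.61 [327.0, 249.0] 1.5 0.04
lid_edge side 0.71 [310.0, 230.0] 0.6 0.0
keeper scene 0.97 [313.0, 255.0] 3.1 -0.1
keeper side 0.79 [326.0, 235.0] 0.6 -0.06
bolt_knob scene 0.47 [320.0, 234.0] 1.4 0.045
bolt_knob side 0.55 [310.0, 221.0] 1.9 0.038
scale 0.89 [0.406 0.378 0.   ]
rack 0.78 [0.794 0.004 0.   ]
jar 0.72 [ 0.597 -0.457  0.   ]
the job is handed in; nothing more can be done
38.65 None
```

The job is handed in at 38.65 s: bottle and case stand upright side by side in the box, the lid is shut and the bolt is pushed to its stop, and I never touched the scale, rack or jar; I did view 11 pictures instead of the 10 allowed.

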